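# Key a throwing bat onto a potter's wheel

## Robot

A 7-joint arm with a two-finger parallel gripper is mounted at the origin on the work surface. World frame = base frame: x ahead of the robot, y to its left, z up, the work surface at z = 0. Lengths are in m, angles in rad, forces in N, time in s.
With the tool pointing down it reaches from about 0.4 to 0.85 m from the base axis. Payload 10.4 kg.
Tool frame: the origin (TCP) lies midway between the tips of the shut fingers; the grasp point (between the pads) lies 19 mm behind it (r.grasp_offset is the distance from the TCP to the grasp point, in m); x points along the fingers, y is the direction in which the jaws open and shut, and the axes are right-handed (so a half turn about x gives the same grasp; the last joint's range is limited). The gripper opens to 87 mm and grips with 3 to 60 N. Pads are 19 mm wide; open, the fingers measure 117 mm over their backs; the gripper's body (75 mm by 190 mm) begins 51 mm behind the grasp point.
Start: joints at [-1.284, 0.332, -0.065, 1.46, 0.022, 1.35, -0.088], TCP at [0.191, 0.595, 0.223] pointing down, gripper open.
Joint ranges: [-2.6, 2.6], [-0.5, 2.12], [-1.47, 1.34], [0.16, 2.42], [-1.27, 4.41], [0.06, 2.06], [-2.6, 2.6]. Speed limits (rad/s): [2.22, 2.22, 2.79, 2.79, 3.14, 3.14, 3.14].

## Interface

Orientations are given as a unit quaternion [x, y, z, w].
In Python, from bench import r, vision, close_job gives the robot as it stands. The module is installed in compiled form; this text tells all that it offers.
- The arm moves only by the shell command python3 -m pendant 'ROWS' [OPENING] [FORCE]. ROWS is text: rows parted by semicolons, each of 6 numbers parted by spaces: the shift along the tool's x, y, z in units of 0.25 m (1.0 is 0.25 m), then the turn, a rotation vector about the tool's x, y, z in units of 1.5 rad (1.0 is 1.5 rad). A call has 1 to 8 rows; each row is the pose to reach, as a shift and turn from the pose commanded when the call began, along the tool's axes at that moment; what a row does not reach only later rows make up. A row lasts 1/10 s, in which the tool goes at most 50 mm and 8.59 degrees, less where a joint would pass 70% of its speed; a pose out of reach is approached as far as the arm can. A call with a number of a shift or a turn outside -1 to 1 is refused whole. A call with a gripper value outside its range is refused whole. OPENING is the gripper command: -1 is shut, 1 is fully open, values between are in proportion, set as the call begins (- or left out, the last holds). The fingers move at their own pace and stop on an object; FORCE is the grip in N (left out, the last holds). Time passes only in rows, so rows that repeat a pose let the fingers close. It gives the time, the measured TCP pose, the force and the opening at its end, in the units of the state.
- r.read_state(): the state, without advancing time (a new reading comes with each control period).
- vision.camera(name): name is "scene" or "top"; returns (picture, depth): 420x560x3 uint8, blue, green, red; 420x560 float32, m along the optical axis (not along the pixel's ray), 0 where there is no reading.
- vision.get_calibration(name): a dict with "camera_matrix" (3x3 intrinsics, pixels), "rvec" (rotation vector, rad) and "tvec" (3), from world to camera coordinates, as OpenCV has them. Camera axes: x right, y down, z forward; pixel columns grow to the right and rows downward; lengths in m; the calibration is good to about 2 mm. A picture is of the moment at which its call begins. get_calibration takes no time and is no camera call.
- close_job(): hands the job in, once; it reports no verdict.
The state is a dict: "time": time; "joint_positions": joint angles; "joint_vel": joint speeds; "joint_torque": joint torques, N m; "ee_pos": TCP position; "eef_rot": TCP orientation; "ft_force": force on the tool from outside, world axes, zero at the start; "torque": the same for the moment, N m; "width": finger opening in m.
Only numpy, scipy, OpenCV 4.12 (cv2) and the standard library are available. Lean on these libraries where they do the work, as an engineer would, in place of code of your own. Each camera call takes 0.05 s, during which the arm holds its last target. There are 200 camera calls.

## Task

The round wooden bat on the small potter's wheel sits loosely above the wheel head because the notch in its rim is not over the brass drive pin beside the yellow tab. Push the bat's black lug round with a fingertip, either way, until the notch is over the pin, then press the bat down fully home on the head and let go. Do not pinch the lug or lift the bat, and leave the cup, the jar and the bowl where they stand.

Things in the scene. Friction and masses are not known exactly. Their poses are not given: they have to be found in the camera images.
- bat (a joint): turn of the bat about its vertical axis, rad, growing anticlockwise seen from above; the notch is over the pin at 0 and again at 6.283. It starts between 0.9 and 5.4, with stops far off at -1.5 and 8. It turns with a friction of 0.15 N m (about 2 N at the lug) and stays where it is left.
- sleeve (a joint): height of the bat on its stiff rubber sleeve, m: 0 as found (bat's underside 12 mm above the head), growing as it is pressed down, 0.012 fully home; negative when lifted. The bat stays level and where it is left; pressing it down takes about 6 to 10 N. Unless the notch is over the pin, it meets the pin at 0.0025, yields a little, and even at 25 N stays at about 0.007, short of home.
- hub (a point): centre of the top of the black rubber hub at the middle of the bat, on the turning axis: a flat pad 48 mm across, standing 5 mm above the bat's top face, where to press. The bat is a pale wooden disc 220 mm across and 12 mm thick, its top face about 127 mm above the table as found.
- lug (a point): middle of the top of the upright black lug on the bat, 74 mm from the axis, diametrically opposite the notch. The lug is 36 mm long radially and 20 mm wide: a core 8 mm wide and 26 mm tall, with a 6 mm cheek 22 mm tall on each side. Heights are above the bat's top face; this point is 26 mm above it.
- lug_left: one cheek (side face) of the lug, 36 x 6 x 22 mm, looking clockwise seen from above: push here to turn the bat anticlockwise. Origin under its middle, on the bat's top face.
- lug_right: the other cheek of the lug, looking anticlockwise seen from above: push here to turn the bat clockwise. Origin under its middle, on the bat's top face.
- notch (a point): middle of the open notch in the bat's rim, 102 mm from the axis, at the height of the bat's top face. The notch is 36 mm wide with parallel sides and 28 mm deep radially; a red stripe on the bat runs from the hub to it. The rest of the rim is a tan band.
- pin (a point): middle of the top of the brass drive pin, a stout round stud 28 mm across with a chamfered top edge, upright on the dark steel wheel head 102 mm from the axis; it stands 9.5 mm above the head, 2.5 mm below the bat's underside as found, mostly hidden under the bat's rim with 6 mm showing beyond it. The notch goes over it if it is within about 4 mm sideways.
- wheel: the grey housing of the tabletop potter's wheel, 280 x 300 mm and 85 mm tall, fixed to the table; origin on the table under the turning axis. On it lie a blue splash pan and the braked wheel head, 260 mm across, its top 103 mm above the table; the head is heavy, locked, and does not turn.
- cup: loose terracotta cup, 68 mm across, 80 mm tall, standing upright beside the wheel; origin at the centre of its underside.
- jar: loose amber glaze jar with a white cap, 58 mm across, 85 mm tall, standing upright beside the wheel; origin at the centre of its underside.
- bowl: loose blue bowl, 100 mm across, 45 mm tall, standing on the table beside the wheel; origin at the centre of its underside.
- tab (a point): middle of the top of the upright yellow index tab fixed on the head just outside the pin, in line with it, 124.5 mm from the axis: 9 mm thick, 24 mm wide, its top 38 mm above the head, 14 mm above the bat's top face as found.

How it is judged:
On the way, in this order (a step that is already met when the one before it is completed fails the run):
1. the notch is turned over the pin, with the bat still up on its sleeve (horizontal distance between notch and pin below 0.01 m and value of joint sleeve below 0.005 m), for 0.1 s.
2. the bat is pressed fully home (value of joint sleeve above 0.0105 m), for 0.2 s.
At the end, for the whole second after the job is handed in: the bat is down on the head to within 1.5 mm, its notch around the pin (centres within 6 mm seen from above), and it is still (value of joint sleeve above 0.0105 m and horizontal distance between notch and pin below 0.006 m and velocity of joint bat between -0.05 and 0.05 rad/s); the robot touches nothing.
It fails at once if the bat is lifted more than 4 mm (value of joint sleeve below -0.004 m).
It fails at once if the lug is pinched: both its side faces pressed at once with over 2 N (contact force between the fingers and lug_left above 2 N and contact force between the fingers and lug_right above 2 N).
It fails at once if the terracotta cup is moved more than 20 mm, lifted or tipped (distance of cup from where it was at the start of the episode above 0.02 m or angle between cup's own z axis and vertical above 0.3 rad).
It fails at once if the glaze jar is moved more than 20 mm, lifted or tipped (distance of jar from where it was at the start of the episode above 0.02 m or angle between jar's own z axis and vertical above 0.3 rad).
It fails at once if the blue bowl is moved more than 20 mm, lifted or tipped (distance of bowl from where it was at the start of the episode above 0.02 m or angle between bowl's own z axis and vertical above 0.3 rad).
It also fails if it takes over 58 s, if anything falls off the work surface, if the arm or the gripper's body presses on something with over 40 N, if the wrist force passes 120 N, or if a joint passes its speed limit or range.

## Working session

There is one attempt and no reset: what is moved stays moved. The work goes in short steps, Python scripts to look and compute and a shell command to move; the robot and the scene stay as the last step left them, time stands still between calls to the robot, and variables do not carry over. Pictures are saved under pics/ and viewed, about 8 in all and at most 12, crops included, and the job is handed in when it is done.

```bash
mkdir -p pics; cat > h.py <<'E'
import numpy as np, cv2
from bench import r, vision
from scipy.spatial.transform import Rotation as R
def cal(n):
    c=vision.get_calibration(n); return np.array(c["camera_matrix"]),cv2.Rodrigues(np.array(c["rvec"],float))[0],np.array(c["tvec"],float).ravel()
def unproj(n,u,v,d):
    K,Rm,t=cal(n); return Rm.T@(np.linalg.inv(K)@np.array([u,v,1.])*d-t)
def onz(n,u,v,z):
    K,Rm,t=cal(n); ray=Rm.T@np.linalg.inv(K)@np.array([u,v,1.]); c=-Rm.T@t; return c+ray*(z-c[2])/ray[2]
def proj(n,p):
    K,Rm,t=cal(n); q=K@(Rm@np.array(p,float)+t); return q[:2]/q[2]
def rows(target,rot=None):
    s=r.read_state(); Rt=R.from_quat(s["eef_rot"]); return Rt.inv().apply(np.array(target)-s["ee_pos"])/0.25
E
python3 - <<'E'
from h import *
for n in("top","scene"):
    im,d=vision.camera(n); cv2.imwrite(f"pics/{n}0.png",im); np.save(f"{n}0.npy",d)
    K,Rm,t=cal(n); print(n,K.tolist(),-Rm.T@t,Rm.round(3).tolist())
s=r.read_state(); print(s["ee_pos"],R.from_quat(s["eef_rot"]).as_matrix().round(3).tolist(),s["width"],s["time"])
E
```

```text
top [[395.4279837996419, 0.0, 279.0080988760834], [0.0, 395.4279837996419, 207.63898925555594], [0.0, 0.0, 1.0]] [0.46046369 0.03900226 1.04630499] [[-0.008, -1.0, -0.002], [-0.99, 0.009, -0.14], [0.14, 0.001, -0.99]]
scene [[427.3902897768786, 0.0, 287.1149121105], [0.0, 427.3902897768786, 207.74772005222738], [0.0, 0.0, 1.0]] [1.20726241 0.43488564 0.72056232] [[-0.522, 0.853, 0.0], [0.553, 0.339, -0.761], [-0.649, -0.398, -0.649]]
[0.19043566 0.59493243 0.22183959] [[-0.0, 0.305, 0.952], [-0.001, 0.952, -0.305], [-1.0, -0.001, 0.0]] 0.08703650818540938 0.1
```

View pics/top0.png

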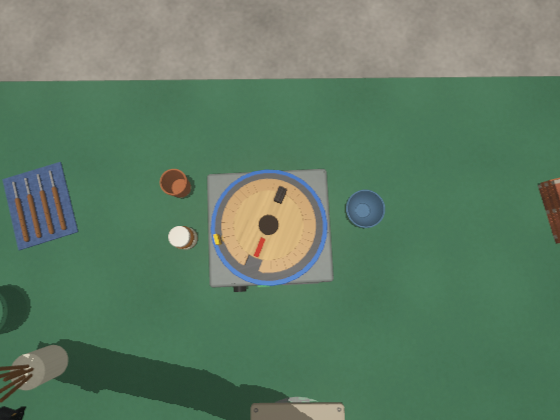

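View pics/scene0.png

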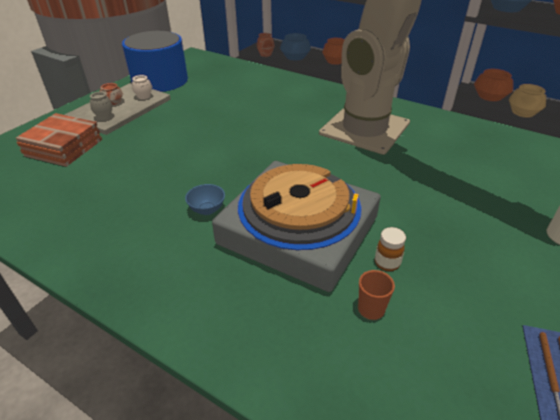

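The top view shows the hub at about (268,225), the lug at (280,195), the notch at (253,264) and the yellow tab at (216,239). The cup (175,183) and jar (182,237) stand on the +y side, and the bowl (365,209) on the -y side. I'll measure on an enlarged crop.

```bash
python3 - <<'E'
from h import *
im=cv2.imread("pics/top0.png"); c=im[160:295,200:340]; cv2.imwrite("pics/crop0.png",cv2.resize(c,None,fx=5,fy=4.4 if 0 else 5,interpolation=cv2.INTER_CUBIC)[:600])
d=np.load("top0.npy")
hsv=cv2.cvtColor(im,cv2.COLOR_BGR2HSV)
roi=np.zeros(d.shape,bool); roi[165:295,205:335]=1
def cen(m,z):
    m=m&roi; v,u=np.nonzero(m); print(len(u),u.mean(),v.mean(),onz("top",u.mean(),v.mean(),z).round(4)); return onz("top",u.mean(),v.mean(),z)
H,S,V=[hsv[...,i].astype(int) for i in range(3)]
# points by height
v,u=np.nonzero(roi); K,Rm,t=cal("top")
P=(np.linalg.inv(K)@np.vstack([u,v,np.ones(len(u))])*d[v,u]-t[:,None]); P=(Rm.T@P)
bat=(P[2]>.118)&(P[2]<.14); m=np.zeros(d.shape,np.uint8); m[v[bat],u[bat]]=1
cs,_=cv2.findContours(m,0,2); cc=max(cs,key=cv2.contourArea)
hull=cv2.convexHull(cc)[:,0]; w=np.array([onz("top",a,b,.127) for a,b in hull]); print("batfit",cv2.minEnclosingCircle(w[:,:2].astype(np.float32)))
lg=P[2]>.143; print("lug pts",lg.sum(),np.median(P[:,lg],1),P[2,lg].max())
yel=(H>18)&(H<32)&(S>200)&(V>150); tab=cen(yel,.141)
dark=(V<60); dk=np.zeros(d.shape,bool); dk[213:237,256:281]=1; hub=cen(dark&dk,.132)
dk[:]=0; dk[180:208,270:292]=1; lug=cen(dark&dk,.15)
red=((H<6)|(H>174))&(S>170); rd=cen(red,.127)
for n,p in(("tab",tab),("lug",lug),("red",rd)): e=p-hub; print(n,np.degrees(np.arctan2(e[1],e[0])),np.hypot(e[0],e[1]))
E
```

```text
batfit ((0.5509000420570374, 0.06398829817771912), 0.11040648072957993)
lug pts 197 [0.61189177 0.03900226 0.15186133] 1.0463049856959912
0 nan nan [nan nan nan]
0 nan nan [nan nan nan]
1 278.0 202.0 [0.6001 0.0417 0.15  ]
82 258.9878048780488 247.09756097560975 [0.4984 0.0866 0.127 ]
tab nan nan
lug nan nan
red nan nan<stdin>:7: RuntimeWarning: Mean of empty slice.
  ret = ret.dtype.type(ret / rcount)
```

View pics/crop0.png

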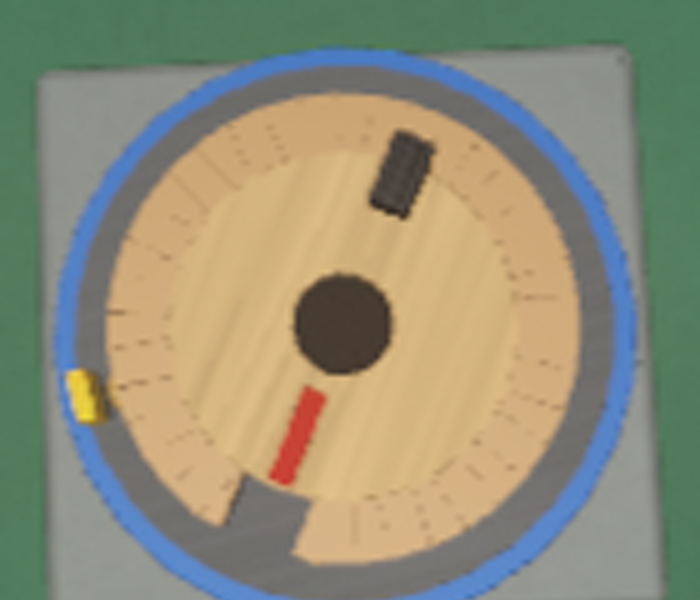

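```bash
python3 - <<'E'
from h import *
f=lambda x,y:((x+.5)/5-.5+200,(y+.5)/5-.5+160)
hub=onz("top",*f(343,324),.132); print("hub",hub)
for n,x,y,z in(("lug",403,172,.151),("red",298,437,.127),("tabtop",80,395,.141),("tabin",93,397,.13),("notchmouthL",224,525,.127),("notchmouthR",293,555,.127)):
    p=onz("top",*f(x,y),z); e=p-hub; print(n,p.round(4),np.degrees(np.arctan2(e[1],e[0])).round(1),np.hypot(e[0],e[1]).round(4))
im,d=cv2.imread("pics/top0.png"),np.load("top0.npy")
# tab centroid by loose yellow
h=cv2.cvtColor(im,cv2.COLOR_BGR2HSV).astype(int); m=(h[...,0]>20)&(h[...,0]<32)&(h[...,1]>170)
m[:, :205]=0; m[:,230:]=0; m[:225]=0;m[250:]=0
v,u=np.nonzero(m)
for a,b in zip(u,v): print(a,b,unproj("top",a,b,d[a*0+b,a]).round(4)) if d[b,a]>0 else 0
E
```

```text
hub [0.55051345 0.06491962 0.132     ]
lug [0.6185 0.0365 0.151 ] -22.7 0.0737
red [0.4986 0.0861 0.127 ] 157.7 0.056
tabtop [0.5181 0.1851 0.141 ] 105.1 0.1245
tabin [0.5178 0.1809 0.13  ] 105.8 0.1205
notchmouthL [0.4586 0.1203 0.127 ] 148.9 0.1073
notchmouthR [0.4447 0.0885 0.127 ] 167.4 0.1084
216 234 [0.5285 0.1842 0.1419]
214 235 [0.5265 0.1892 0.1391]
215 235 [0.5263 0.1865 0.1416]
216 235 [0.5263 0.1844 0.1408]
217 235 [0.5263 0.1821 0.1404]
214 236 [0.524  0.1887 0.1419]
215 236 [0.5242 0.187  0.1383]
216 236 [0.524  0.1842 0.1415]
217 236 [0.524  0.1822 0.1399]
215 237 [0.5218 0.1868 0.1395]
216 237 [0.5218 0.1845 0.1397]
217 237 [0.5217 0.1821 0.1404]
215 238 [0.5194 0.1865 0.1414]
216 238 [0.5194 0.1841 0.1416]
217 238 [0.5193 0.1817 0.1428]
218 238 [0.5194 0.1796 0.1413]
215 239 [0.5173 0.187  0.1379]
216 239 [0.5171 0.1842 0.1413]
217 239 [0.517  0.1817 0.1424]
218 239 [0.517  0.1794 0.1428]
215 240 [0.5148 0.1863 0.1419]
216 240 [0.5151 0.1849 0.1362]
217 240 [0.5149 0.1821 0.1395]
218 240 [0.5148 0.1795 0.1418]
216 241 [0.5127 0.1845 0.139 ]
217 241 [0.5125 0.1818 0.1415]
218 241 [0.5125 0.1796 0.1406]
216 242 [0.5104 0.1843 0.1396]
217 242 [0.5102 0.1817 0.1416]
218 242 [0.5103 0.1798 0.1397]
219 242 [0.5102 0.1772 0.1417]
216 243 [0.508  0.184  0.1412]
217 243 [0.508  0.1819 0.1402]
218 243 [0.508  0.1795 0.1409]
219 243 [0.5081 0.1777 0.1376]
218 244 [0.5066 0.1823 0.1232]
```

```bash
python3 -m pendant '0 -0.06 0.1 0 0 0;0 -0.16 0.26 0 0 0;0 -0.26 0.43 0 0 0;0 -0.36 0.6 0 0 0;0 -0.46 0.77 0 0 0;0 -0.56 0.92 0 0 0;0 -0.62 1 0 0 0;0 -0.62 1 0 0 0' -1 10; python3 -m pendant '0 -0.1 0.17 0 0 0;0 -0.21 0.34 0 0 0;0 -0.32 0.51 0 0 0;0 -0.43 0.68 0 0 0;0 -0.54 0.87 0.055 0 0;0 -0.63 1 0.055 0 0;0 -0.63 1 0.055 0 0;0 -0.63 1 0.055 0 0'
python3 - <<'E'
from h import *
print(rows([.636,.078,.2218])); s=r.read_state(); print(s["ee_pos"],s["time"],s["width"],s["joint_positions"])
E
```

```text
time: 0.9
ee_pos: [0.3843, 0.3676, 0.2225]
eef_rot: [0.111, 0.698, -0.112, 0.699]
ft_force: [-0.2, 0.9, 0.4]
width: 0.0307
time: 1.7
ee_pos: [0.5715, 0.1452, 0.2219]
eef_rot: [0.138, 0.694, -0.138, 0.693]
ft_force: [-0.3, 1.9, 0.2]
width: 0.0003
[ 0.00035223 -0.14923267  0.3412684 ]
[0.57150151 0.14516279 0.22193911] 1.7 0.0003306578950359135 [-0.60651649  0.25661563  0.3376623   1.57696036 -0.08691756  1.32382969
  0.91965547]
```

```bash
python3 -m pendant '0 -0.07 0.15 0 0 0;0 -0.15 0.3 0 0 0;0 -0.15 0.34 0 0 0;0.1 -0.15 0.34 0 0 0;0.2 -0.15 0.34 0 0 0;0.29 -0.15 0.34 0 0 0;0.33 -0.15 0.34 0 0 0;0.33 -0.15 0.34 0 0 0'
python3 - <<'E'
from h import *
for n in("top","scene"):
    im,d=vision.camera(n); cv2.imwrite(f"pics/{n}1.png",im); 
a=cv2.imread("pics/top1.png")[160:295,200:340]; b=cv2.imread("pics/scene1.png")[140:275,210:350]
cv2.imwrite("pics/c1.png",cv2.resize(np.hstack([a,b]),None,fx=2.8,fy=2.8,interpolation=cv2.INTER_CUBIC))
print(rows([.636,.078,.138])); s=r.read_state(); print(s["ee_pos"],s["time"],s["ft_force"])
E
```

```text
time: 2.5
ee_pos: [0.6345, 0.0799, 0.1387]
eef_rot: [0.137, 0.695, -0.137, 0.693]
ft_force: [-0.5, 0.7, 0.0]
width: 0.0002
[ 0.01208457 -0.00396821  0.00199886]
[0.63591359 0.07910572 0.14102177] 2.6 [ 0.26613024 -0.63972533  0.82356017]
```

View pics/c1.png

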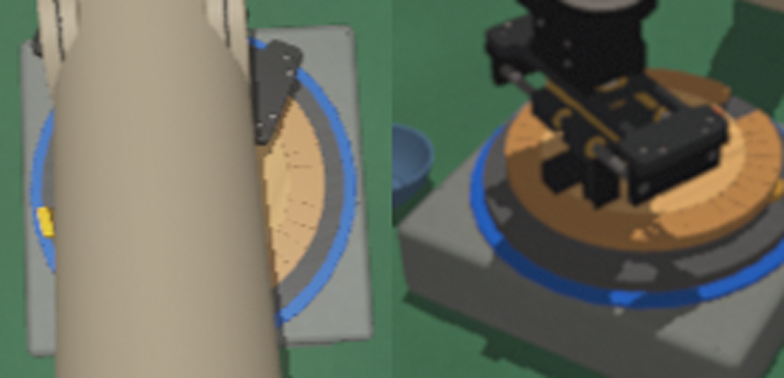

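The shut fingers stand beside the lug on its anticlockwise side, which is the right cheek, and are clear of it. I'll push about 40° first, then check.

```bash
python3 -m pendant '0 -0.063 0 0 0 0;0 -0.083 0 0 0 0;0 -0.125 0.013 0.093 0 0;0 -0.169 0.018 0.186 0 0;0 -0.212 0.017 0.279 0 0;0 -0.255 0.01 0.372 0 0;0 -0.297 -0.003 0.465 0 0;0 -0.297 -0.003 0.465 0 0'
python3 - <<'E'
from h import *
for n in("top","scene"):
    im,d=vision.camera(n); cv2.imwrite(f"pics/{n}2.png",im); 
a=cv2.imread("pics/top2.png")[160:295,200:340]; b=cv2.imread("pics/scene2.png")[140:275,210:350]
cv2.imwrite("pics/c2.png",cv2.resize(np.hstack([a,b]),None,fx=2.8,fy=2.8,interpolation=cv2.INTER_CUBIC))
s=r.read_state(); e=s["ee_pos"]-[.5505,.0649,.132]; Y=R.from_quat(s["eef_rot"]).as_matrix()[:,1]
az=np.arctan2(Y[1],Y[0])-np.pi/2; print(s["ee_pos"],s["time"],s["ft_force"],"lug angle by tool",np.degrees(az),"rad,tan",e[0]*np.cos(az)+e[1]*np.sin(az),-e[0]*np.sin(az)+e[1]*np.cos(az))
E
```

```text
time: 3.4
ee_pos: [0.6062, 0.0077, 0.1409]
eef_rot: [0.368, 0.604, -0.368, 0.604]
ft_force: [-0.7, -0.4, -0.1]
width: 0.0005
[0.60673483 0.00944988 0.14057142] 3.5 [ 0.62870962 -0.15999277 -1.14586967] lug angle by tool -62.2430547717216 rad,tan 0.07525932866345722 0.02393962006405665
```

View pics/c2.png

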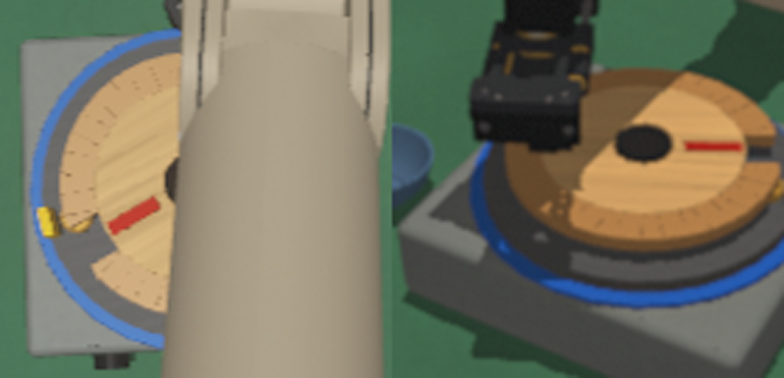

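The push is working: in the top view the stripe is now near (134,215) of the crop, the notch is close to the tab, and part of the brass pin shows at (75,225).

```bash
cat >> h.py <<'E'
HUB=np.array([.5505,.0649])
def red(f):
    h=cv2.cvtColor(cv2.imread(f),cv2.COLOR_BGR2HSV).astype(int)
    m=((h[...,0]<6)|(h[...,0]>174))&(h[...,1]>150)&(h[...,2]>90); m[:165]=0;m[290:]=0;m[:,:210]=0;m[:,330:]=0
    v,u=np.nonzero(m); p=onz("top",u.mean(),v.mean(),.127); e=p[:2]-HUB
    q=np.array([onz("top",a,b,.127)[:2] for a,b in zip(u,v)]); w,V=np.linalg.eigh(np.cov(q.T)); ax=V[:,1]*np.sign(V[:,1]@e)
    print(f,len(u),p.round(4),"stripe angle",np.degrees(np.arctan2(e[1],e[0])).round(2),"r",np.hypot(*e).round(4),"axis",np.degrees(np.arctan2(ax[1],ax[0])).round(1))
E
python3 - <<'E'
from h import *
red("pics/top0.png"); red("pics/top2.png")
a=cv2.imread("pics/top2.png")[210:265,200:275]; cv2.imwrite("pics/c2b.png",cv2.resize(a,None,fx=10,fy=10,interpolation=cv2.INTER_CUBIC))
E
```

```text
pics/top0.png 83 [0.4984 0.0866 0.127 ] stripe angle 157.41 r 0.0564 axis 157.4
pics/top2.png 84 [0.5229 0.1137 0.127 ] stripe angle 119.46 r 0.0561 axis 119.0
```

View pics/c2b.png

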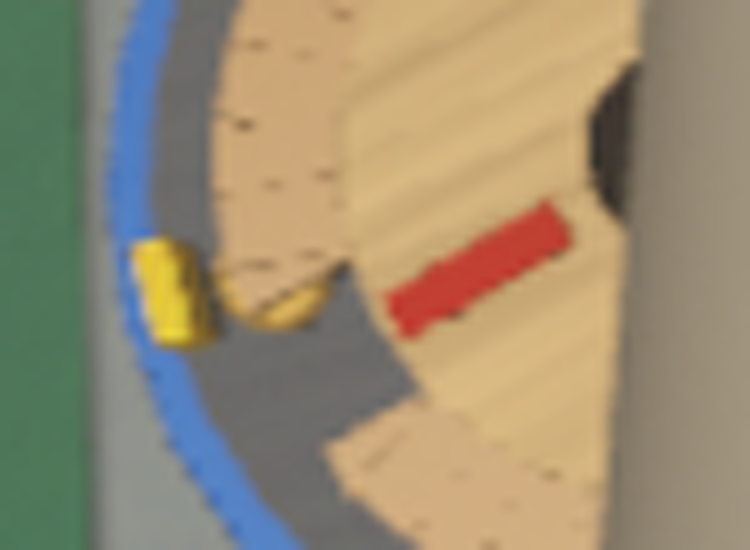

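```bash
python3 -m pendant '0 -0.016 0.004 0.035 0 0;0 -0.032 0.008 0.07 0 0;0 -0.046 0.011 0.1 0 0;0 -0.059 0.013 0.128 0 0;0 -0.059 0.013 0.128 0 0'
python3 - <<'E'
from h import *
p=onz("top",226.95,236.65,.1125); e=p[:2]-HUB; print("pin",p,np.degrees(np.arctan2(e[1],e[0])),np.hypot(*e))
im,d=vision.camera("top"); cv2.imwrite("pics/top3.png",im); red("pics/top3.png"); print(r.read_state()["ft_force"])
E
```

```text
time: 4.0
ee_pos: [0.5953, 0.0005, 0.1403]
eef_rot: [0.422, 0.567, -0.422, 0.567]
ft_force: [0.6, 0.8, 0.5]
width: 0.0004
pin [0.52423536 0.16299931 0.1125    ] 104.98856033452446 0.10155444453933031
pics/top3.png 86 [0.5311 0.1171 0.127 ] stripe angle 110.43 r 0.0557 axis 110.1
[0.51812072 0.55252283 0.35281119]
```

```bash
python3 -m pendant '0 -0.013 0.003 0.029 0 0;0 -0.027 0.007 0.058 0 0;0 -0.027 0.007 0.058 0 0;0 -0.027 0.007 0.058 0 0'
python3 - <<'E'
from h import *
im,d=vision.camera("top"); cv2.imwrite("pics/top4.png",im); red("pics/top4.png")
a=im[210:265,200:275]; cv2.imwrite("pics/c4.png",cv2.resize(a,None,fx=10,fy=10,interpolation=cv2.INTER_CUBIC))
E
```

```text
time: 4.45
ee_pos: [0.5893, -0.0034, 0.1401]
eef_rot: [0.446, 0.549, -0.446, 0.549]
ft_force: [1.1, 0.3, 0.3]
width: 0.0005
pics/top4.png 81 [0.5356 0.1191 0.127 ] stripe angle 105.4 r 0.0562 axis 106.3
```

View pics/c4.png

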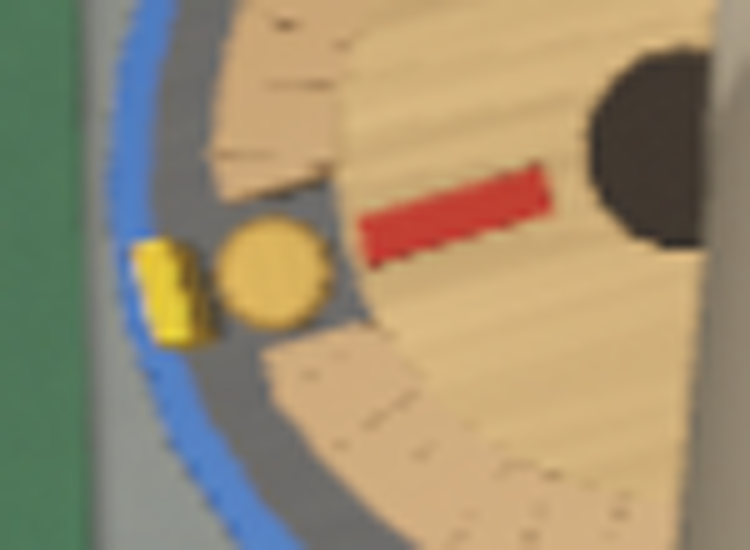

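The notch is centred on the pin: in the crop the pin is at (273,273) and the notch edges at that column are at 191 and 347, parallax included. I'll back off from the lug, lift, and go to the hub.

```bash
python3 -m pendant '0 0.03 0 0 0 0;0 0.06 0 0 0 0;-0.1 0.06 0 0 0 0;-0.2 0.06 0 0 0 0;-0.2 0.06 0 0 0 0;-0.2 0.06 0 0 0 0'
python3 - <<'E'
from h import *
im,d=vision.camera("top"); cv2.imwrite("pics/top5.png",im); red("pics/top5.png")
print(rows([*HUB,.19]),r.read_state()["ee_pos"])
E
```

```text
time: 5.1
ee_pos: [0.6043, -0.0004, 0.19]
eef_rot: [0.447, 0.548, -0.447, 0.548]
ft_force: [-0.6, 0.4, -0.5]
width: 0.0006
pics/top5.png 82 [0.5357 0.119  0.127 ] stripe angle 105.33 r 0.0561 axis 106.5
[-0.00262155 -0.15614661 -0.29835575] [ 6.03749477e-01 -3.05901398e-04  1.89304967e-01]
```

```bash
python3 -m pendant '0 -0.05 -0.1 0 0 0;0 -0.1 -0.2 0 0 0;0 -0.156 -0.298 0 0 0;0.07 -0.156 -0.298 0 0 0;0.14 -0.156 -0.298 0 0 0;0.2 -0.156 -0.298 0 0 0;0.2 -0.156 -0.298 0 0 0'
python3 - <<'E'
from h import *
im,d=vision.camera("top"); cv2.imwrite("pics/top6.png",im); red("pics/top6.png")
print(rows([*HUB,.12]),r.read_state()["ee_pos"])
E
```

```text
time: 5.85
ee_pos: [0.549, 0.0643, 0.1374]
eef_rot: [0.446, 0.549, -0.448, 0.547]
ft_force: [-0.7, -0.4, 0.4]
width: 0.0003h.py:18: RuntimeWarning: Mean of empty slice.
  v,u=np.nonzero(m); p=onz("top",u.mean(),v.mean(),.127); e=p[:2]-HUB
  ret = ret.dtype.type(ret / rcount)
  avg = a.mean(axis, **keepdims_kw)
  ret = um.true_divide(
h.py:19: RuntimeWarning: Degrees of freedom <= 0 for slice
  q=np.array([onz("top",a,b,.127)[:2] for a,b in zip(u,v)]); w,V=np.linalg.eigh(np.cov(q.T)); ax=V[:,1]*np.sign(V[:,1]@e)
  c *= np.true_divide(1, fact)
  c *= np.true_divide(1, fact)
Traceback (most recent call last):
ValueError: not enough values to unpack (expected 2, got 0)

During handling of the above exception, another exception occurred:

Traceback (most recent call last):
  File "h.py", line 19, in red
    q=np.array([onz("top",a,b,.127)[:2] for a,b in zip(u,v)]); w,V=np.linalg.eigh(np.cov(q.T)); ax=V[:,1]*np.sign(V[:,1]@e)
                                                                   ~~~~~~~~~~~~~~^^^^^^^^^^^^^
numpy.linalg.LinAlgError: 0-dimensional array given. Array must be at least two-dimensional
```

```bash
python3 -m pendant '0.012 0 0 0 0 0;0.024 0 0 0 0 0;0.036 0 0 0 0 0;0.048 0 0 0 0 0;0.048 0 0 0 0 0'; python3 -m pendant '0.008 0 0 0 0 0;0.016 0 0 0 0 0;0.024 0 0 0 0 0;0.024 0 0 0 0 0'
```

```text
time: 6.4
ee_pos: [0.551, 0.0646, 0.1284]
eef_rot: [0.447, 0.548, -0.447, 0.548]
ft_force: [0.4, -0.5, 1.9]
width: 0.0007
time: 6.8
ee_pos: [0.551, 0.0646, 0.1225]
eef_rot: [0.447, 0.548, -0.447, 0.548]
ft_force: [-0.4, -0.1, 3.6]
width: 0.0004
```

```bash
python3 -m pendant '0.008 0 0 0 0 0;0.012 0 0 0 0 0;0.012 0 0 0 0 0'; python3 -m pendant '0.006 0 0 0 0 0;0.012 0 0 0 0 0;0.012 0 0 0 0 0'
```

```text
time: 7.1
ee_pos: [0.5511, 0.0646, 0.1204]
eef_rot: [0.448, 0.548, -0.447, 0.548]
ft_force: [-6.0, -0.6, 13.6]
width: 0.0005
time: 7.4
ee_pos: [0.5511, 0.0647, 0.1203]
eef_rot: [0.448, 0.548, -0.446, 0.547]
ft_force: [-19.3, -2.8, 45.5]
width: 0.0007
```

Hard stop at TCP z≈0.120, which is the expected home height. I'll lift straight off and check.

```bash
python3 -m pendant '-0.012 0 0 0 0 0;-0.03 0 0 0 0 0;-0.1 0 0 0 0 0;-0.25 0 0 0 0 0;-0.4 0 0 0 0 0'; python3 -m pendant '0 0.1 0.1 0 0 0;0 0.2 0.2 0 0 0;0 0.4 0.2 0 0 0;0 0.6 0.2 0 0 0;0 0.8 0.2 0 0 0;0 1 0.2 0 0 0;0 1 0.2 0 0 0'
python3 - <<'E'
from h import *
im,d=vision.camera("top"); cv2.imwrite("pics/top7.png",im); b,_=vision.camera("scene"); cv2.imwrite("pics/scene7.png",b)
cv2.imwrite("pics/c7.png",np.vstack([cv2.resize(im[165:295,160:390],(690,390)),cv2.resize(b[150:220,230:400],(690,200))]))
d0=np.load("top0.npy")
v,u=np.mgrid[205:245,240:258]
z=lambda D:[np.nanmedian([unproj("top",a,b,D[b,a])[2] for a,b in zip(u.ravel(),v.ravel()) if .5<D[b,a]<1.2])]
print("bat top z before/after",z(d0),z(d)); print(r.read_state()["ee_pos"])
try: red("pics/top7.png")
except Exception as e: print("no stripe")
E
```

```text
time: 7.9
ee_pos: [0.55, 0.0644, 0.2166]
eef_rot: [0.447, 0.548, -0.448, 0.548]
ft_force: [0.1, 0.0, 0.4]
width: 0.0006
time: 8.6
ee_pos: [0.808, 0.0676, 0.2102]
eef_rot: [0.445, 0.549, -0.448, 0.547]
ft_force: [-0.6, -0.4, -1.5]
width: 0.0005
bat top z before/after [np.float64(0.12641078084602142)] [np.float64(nan)]
[0.80588926 0.06548932 0.21305837]
no stripe
  return np.nanmean(a, axis, out=out, keepdims=keepdims)
h.py:18: RuntimeWarning: Mean of empty slice.
  v,u=np.nonzero(m); p=onz("top",u.mean(),v.mean(),.127); e=p[:2]-HUB
  ret = ret.dtype.type(ret / rcount)
  avg = a.mean(axis, **keepdims_kw)
  ret = um.true_divide(
h.py:19: RuntimeWarning: Degrees of freedom <= 0 for slice
  q=np.array([onz("top",a,b,.127)[:2] for a,b in zip(u,v)]); w,V=np.linalg.eigh(np.cov(q.T)); ax=V[:,1]*np.sign(V[:,1]@e)
  c *= np.true_divide(1, fact)
  c *= np.true_divide(1, fact)
```

View pics/c7.png

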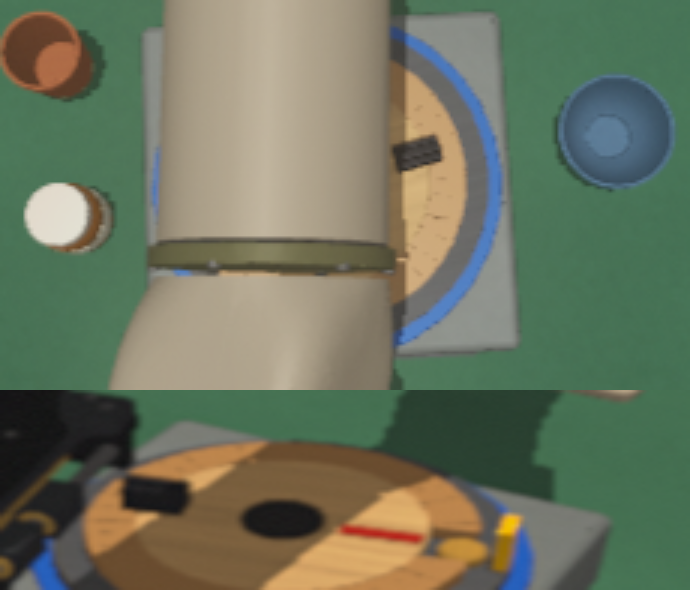

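Both views show the bat seated. The stripe points at the pin, which sits in the notch beside the tab, and the cup, jar and bowl are undisturbed. I'll check the bat's height on its uncovered part.

```bash
python3 - <<'E'
from h import *
d0=np.load("top0.npy"); im,d=vision.camera("top"); b,ds=vision.camera("scene"); s0=np.load("scene0.npy")
v,u=np.mgrid[232:246,296:306]
z=lambda n,D,u,v:np.median([unproj(n,a,b,D[b,a])[2] for a,b in zip(u.ravel(),v.ravel()) if D[b,a]>0]).round(4)
print("top",z("top",d0,u,v),z("top",d,u,v))
v,u=np.mgrid[192:204,300:325]; print("scene",z("scene",s0,u,v),z("scene",ds,u,v))
h=cv2.cvtColor(b,cv2.COLOR_BGR2HSV).astype(int); m=((h[...,0]<6)|(h[...,0]>174))&(h[...,1]>150); m[:170]=0;m[195:]=0;m[:,:300]=0;m[:,340:]=0
v,u=np.nonzero(m); q=np.array([onz("scene",a,b,.115)[:2] for a,b in zip(u,v)]); e=q.mean(0)-HUB; print("stripe",len(u),np.degrees(np.arctan2(e[1],e[0])),np.hypot(*e))
for n,(x0,y0,x1,y1) in dict(cup=(155,165,195,200),jar=(165,222,200,252),bowl=(345,188,388,230)).items(): print(n,np.abs(cv2.imread("pics/top0.png")[y0:y1,x0:x1].astype(int)-im[y0:y1,x0:x1]).mean())
s=r.read_state(); print(s["ft_force"],s["time"],np.abs(s["joint_vel"]).max())
E
```

```text
top 0.1263 0.1141
scene 0.1273 0.1159
stripe 0 nan nan
cup 3.4354761904761904
jar 4.58952380952381
bowl 4.1655592469545955
[ 0.1362318  -0.18343468 -0.00642127] 8.8 0.03985827509486115<stdin>:8: RuntimeWarning: Mean of empty slice.
  ret = ret.dtype.type(ret / rcount)
```

```bash
python3 -c "
from bench import close_job; print(close_job())"
```

```text
the job is handed in; nothing more can be done
None
```

I turned the bat about 52° clockwise by pushing one side of the lug with the shut fingertips. That brought the notch over the pin. I then backed off, pressed the hub down to a hard stop, lifted clear and handed the job in at about 8.8 s of the 58 s. `close_job()` reports no verdict.

**Alignment:** Before pressing, the stripe measured 105.3°, against 105.0° for the pin and 105.3° for the tab. The close-up showed the pin centred in the notch.

**Pressed home:** The bat's top face dropped 12.2 mm by the top camera and 11.4 mm by the scene camera. The fingertips stopped at z = 0.120, the expected home height. After lifting, the scene picture shows the pin inside the notch.

**Objects around the wheel:** The cup, jar and bowl look unmoved in the before and after pictures. The gripper ended in free space with about 0 N on it.

**Checks that fell short:**
- **Final stripe angle:** I could not measure it after pressing. The arm hid the stripe from the top camera, and my colour filter found none of it in the scene picture. The notch position after pressing was judged by eye only.
- **Press force:** The last press peaked at 45 N down with about 19 N sideways. That was more than needed, but under the 120 N wrist limit.

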